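# Light and hold up a steering shaft for inspection

### The arm

A 6-joint arm with a two-finger parallel gripper is mounted at the origin on the work surface. World frame = base frame: x ahead of the robot, y to its left, z up, the work surface at z = 0. Lengths are in mm, angles in degrees, forces in N, time in s.
With the tool pointing down it reaches from about 300 to 850 mm from the base axis. Payload 4.2 kg.
Tool frame: the origin (TCP) lies midway between the tips of the shut fingers; the grasp point (between the pads) lies 19 mm behind it (env.grip_point_offset is the distance from the TCP to the grasp point, in mm); z points along the fingers, x is the direction in which the jaws open and shut, and the axes are right-handed (so a half turn about z gives the same grasp; the last joint's range is limited). The gripper opens to 91 mm and grips with 3 to 60 N. Pads are 32 mm wide; open, the fingers measure 118 mm over their backs; the gripper's body (76 mm by 178 mm) begins 60 mm behind the grasp point.
Start: joints at [75.115, 18.312, 89.639, -0, 72.044, -1.146], TCP at [136.569, 558.563, 213.976] pointing down, gripper open.
Joint ranges: [-177.97, 177.97], [-48.28, 115.42], [12.27, 149.76], [-77.06, 257.06], [2.81, 150.46], [-146.56, 146.56]. Speed limits (degrees/s): [147.25, 147.25, 180, 180, 180, 180].

### API

Orientations are given as [roll, pitch, yaw] about the fixed x, y, z axes, in that order (R = Rz(yaw) Ry(pitch) Rx(roll)).
In Python, from workcell import env gives the robot as it stands.
- The arm moves only by the shell command python3 -m pendant 'ROWS' [FORCE]. ROWS is JSON, a list of rows, each an object with "xyz": the shift along the tool's x, y, z in m, a list of three; "roll": the turn about the tool's z in degrees; "jaw": the closure, from 0 (fully open) to 1 (shut). A call has exactly 8 rows; each row is the pose to reach, as a shift and turn from the pose commanded when the call began, along the tool's axes at that moment; what a row does not reach only later rows make up. A row lasts 1/8 s, in which the tool goes at most 62.5 mm and 10.7 degrees, less where a joint would pass 70% of its speed; a pose out of reach is approached as far as the arm can. A call with a gripper value outside its range is refused whole. The fingers move at their own pace and stop on an object; FORCE is the grip in N (left out, the last holds). Time passes only in rows, so rows that repeat a pose let the fingers close, or fill a call up. It gives the time, the measured TCP pose, the force and the opening at its end, in the units of the state.
- env.state(): the state, without advancing time (a new reading comes with each control period).
- env.grab_frame(name): name is "side" or "top"; returns (picture, depth): 480x640x3 uint8, blue, green, red; 480x640 float32, mm along the optical axis (not along the pixel's ray), 0 where there is no reading.
- env.camera_params(name): a dict with "camera_matrix" (3x3 intrinsics, pixels), "cam_to_world" (4x4, takes a point from camera to world coordinates). Camera axes: x right, y up, looking along -z (the intrinsics and any distortion apply to the point x, -y, -z); pixel columns grow to the right and rows downward; lengths in mm; the calibration is good to about 2 mm. A picture is of the moment at which its call begins. camera_params takes no time and is no camera call.
- env.job_done(): hands the job in, once; it reports no verdict.
The state is a dict: "time_s": time; "qpos": joint angles; "qvel": joint speeds; "effort": joint torques, N m; "ee_pos": TCP position; "ee_rot": TCP orientation; "force": force on the tool from outside, world axes, zero at the start; "torque": the same for the moment, N m; "gripper_width": finger opening in mm.
Only numpy, scipy, OpenCV 4.12 (cv2) and the standard library are available. Lean on these libraries where they do the work, as an engineer would, in place of code of your own. Each camera call takes 0.05 s, during which the arm holds its last target. There are 200 camera calls.

### The job

Swing the head of the folding inspection lamp up to about 60 degrees from its handle so that it lights the work, and let go of it. Then pick the steering pinion shaft up by the plain bar between the two V-blocks and raise it straight up, level, until it is about 10 cm above its place in the blocks. Finish holding it there, still and level over the V-blocks, ready to be sighted for a bend; do not put it down, leave the lamp at its angle and do not disturb the other things on the bench.

Things in the scene. Friction and masses are not known exactly. Their poses are not given: they have to be found in the camera images.
- lamp_head (a joint): angle of the lamp head about its hinge, rad: 0 = folded flat on the handle, 1.57 = upright, stop at 2.4; starts slightly open. A stiff friction hinge (0.3 N m, so 2 to 3 N near the tip moves it) that stays at whatever angle it is left.
- lamp_hinge (a point): middle of the lamp's hinge axis, 34 mm above the bench. Fixed axes: y along the hinge, z up, -x level from hinge along the handle, to where the head's tip lies when folded. The lamp is a green and black folding inspection lamp; its magnetic handle (125 x 48 mm, 26 mm high) clings to the steel bench and does not move.
- lamp_head_grip (a point): point to take the lamp head by, at mid-width and mid-thickness, 155 mm from the hinge axis, 20 mm from the black tip. Head: flat green blade 42 mm wide, 12 thick, 175 from axis to tip; its last 50 mm overhang the handle, 28 mm over the bench when folded. Axes: -x from hinge to tip, y along the hinge, z out of its back (up when folded). Opening turns it about +y: the tip rises.
- shaft: loose steel steering pinion shaft, 272 mm long, 0.5 to 0.85 kg, lying level in two V-blocks. Origin: on its axis at its balance point, between the blocks. x along the shaft to the gear end. From the origin along x: plain bar of diameter 18 mm from -115 to +55 mm, splined end (dia. 16) to -160; ball bearing (dia. 40) +55 to +67, gear (dia. 26) to +105, pin to +112 mm.
- vblocks_rest (a point): fixed point where the shaft's balance point rests (within 4 mm along x), 51.7 mm above the bench; x along the shaft, z up. The stand, bolted down: dark steel plate 175 x 74 x 14 mm with two V-blocks (22 mm along x, 44 across, tops 54 mm above the bench) centred at x = -75.5 and +39.5 mm from here: the bar is free between them from -64 to +28 mm, its axis 38 mm above the plate.
- cup: bystander: red and white lidded paper coffee cup, diameter 79 mm, 98 mm high; origin under its centre
- spraycan: bystander: yellow spray can with a black cap, diameter 54 mm, 165 mm high; origin under its centre
- funnel: bystander: red plastic funnel standing on its mouth, diameter 115 mm, 140 mm high; origin under its centre
- wrench: bystander: steel wrench lying on the bench, 180 mm long, along its x

How it is judged (in metres and radians):
On the way, in this order (a step that is already met when the one before it is completed fails the run):
1. the lamp head stands at 60 degrees (give or take 10) and is let go (value of joint lamp_head between 0.872 and 1.222 rad and contact force between the fingers and lamp below 0.2 N), for 0.3 s.
2. the shaft is in the fingers, level, clear of the V-blocks by 3 cm or more (z of shaft in the frame of vblocks_rest above 0.03 m and contact force between shaft and the fingers above 2 N and contact force between shaft and vblocks below 0.1 N and angle between shaft's own x axis and vertical between 1.45 and 1.69 rad), for 0.3 s.
At the end, for the whole second after the job is handed in: The lamp head stands at 60 degrees (50 to 70), touched by nothing; the shaft is held in the fingers and by nothing else, still, its balance point 60 to 150 mm above where it lay and within 40 mm sideways of it, level within 6 degrees and turned less than 11 degrees from the V-blocks' line (all of step 1 and z of shaft in the frame of vblocks_rest between 0.06 and 0.15 m and horizontal distance between shaft and vblocks_rest below 0.04 m and angle between the x axis of shaft and the x axis of vblocks_rest, either way round below 0.2 rad and angle between shaft's own x axis and vertical between 1.466 and 1.676 rad and contact force between shaft and the fingers above 2 N and contact force between shaft and vblocks below 0.1 N and contact force between shaft and lamp below 0.1 N and contact force between the arm and lamp below 0.2 N and linear speed of shaft below 0.02 m/s and angular speed of shaft below 0.15 rad/s); the arm keeps its last pose, push and grip.
It fails at once if the cup is pushed more than 2 cm or tipped (distance of cup from where it was at the start of the episode above 0.02 m or angle between cup's own z axis and vertical above 0.3 rad).
It fails at once if the spray can is pushed more than 2 cm or tipped (distance of spraycan from where it was at the start of the episode above 0.02 m or angle between spraycan's own z axis and vertical above 0.3 rad).
It fails at once if the funnel is pushed more than 2 cm or tipped (distance of funnel from where it was at the start of the episode above 0.02 m or angle between funnel's own z axis and vertical above 0.3 rad).
It fails at once if the wrench is pushed more than 2 cm (distance of wrench from where it was at the start of the episode above 0.02 m).
It fails at once if the shaft is tipped more than 20 degrees from level (angle between shaft's own x axis and vertical below 1.22 rad or angle between shaft's own x axis and vertical above 1.92 rad).
It also fails if it takes over 53 s, if anything falls off the work surface, if the arm or the gripper's body presses on something with over 40 N, if the wrist force passes 120 N, or if a joint passes its speed limit or range.

## Working session

There is one attempt and no reset: what is moved stays moved. The work goes in short steps, Python scripts to look and compute and a shell command to move; the robot and the scene stay as the last step left them, time stands still between calls to the robot, and variables do not carry over. Pictures are saved under pics/ and viewed, about 8 in all and at most 12, crops included, and the job is handed in when it is done.

```bash
ls; mkdir -p pics; cat > h.py <<'E'
import numpy as np, cv2
from workcell import env
def grab(n,f):
    im,d=env.grab_frame(n); cv2.imwrite('pics/%s.png'%f,im); np.save('pics/%s.npy'%f,d); return im,d
def world(n,d):
    p=env.camera_params(n);K=np.array(p['camera_matrix']);T=np.array(p['cam_to_world'])
    v,u=np.mgrid[:480,:640]
    X=(u-K[0,2])/K[0,0]*d;Y=(v-K[1,2])/K[1,1]*d
    P=np.stack([X,-Y,-d,np.ones_like(d)],-1)@T.T
    P=P[...,:3]; P[d==0]=np.nan; return P
E
python3 - <<'E'
from h import *
for n in('top','side'):
    grab(n,n+'0'); p=env.camera_params(n);print(p)
print(env.state())
E
```

```text
pics
{'camera_matrix': array([[506.49856899,   0.        , 311.16579243],
       [  0.        , 506.49856899, 244.45147497],
       [  0.        ,   0.        ,   1.        ]]), 'cam_to_world': array([[-3.55747439e-02,  9.76300438e-01, -2.13475740e-01,
         3.82860322e+02],
       [-9.99343134e-01, -3.62296389e-02,  8.44891180e-04,
        -1.95206237e+01],
       [-6.90928133e-03,  2.13365572e-01,  9.76948000e-01,
         1.05962537e+03],
       [ 0.00000000e+00,  0.00000000e+00,  0.00000000e+00,
         1.00000000e+00]])}
{'camera_matrix': array([[542.17883717,   0.        , 313.5215861 ],
       [  0.        , 542.17883717, 230.32210149],
       [  0.        ,   0.        ,   1.        ]]), 'cam_to_world': array([[ 9.37073441e-01,  1.85919974e-01, -2.95511639e-01,
         2.71327804e+02],
       [-3.48796388e-01,  4.61409702e-01, -8.15746386e-01,
        -9.46475399e+02],
       [-1.53116100e-02,  8.67487666e-01,  4.97222992e-01,
         6.36066864e+02],
       [ 0.00000000e+00,  0.00000000e+00,  0.00000000e+00,
         1.00000000e+00]])}
{'time_s': 0.1, 'qpos': array([ 7.51153177e+01,  1.83456548e+01,  8.96977762e+01, -1.79948617e-05,
        7.20433091e+01, -1.14496145e+00]), 'qvel': array([ 0.06023755, -0.15939711, -0.13328086,  0.08893358, -0.0195594 ,
        0.10081829]), 'effort': array([ 5.25118539e-04, -4.13331985e+01, -2.32511115e+01,  7.29531026e-02,
        4.21947800e-02, -4.11807036e-05]), 'ee_pos': array([136.44688433, 558.12593174, 213.23875116]), 'ee_rot': array([-1.79998284e+02,  8.67231994e-02,  7.62602860e+01]), 'force': array([0.49834581, 0.15738005, 0.34136758]), 'torque': array([0.02963644, 0.04782066, 0.02949433]), 'gripper_width': 91.20972052850075}
```

View pics/top0.png

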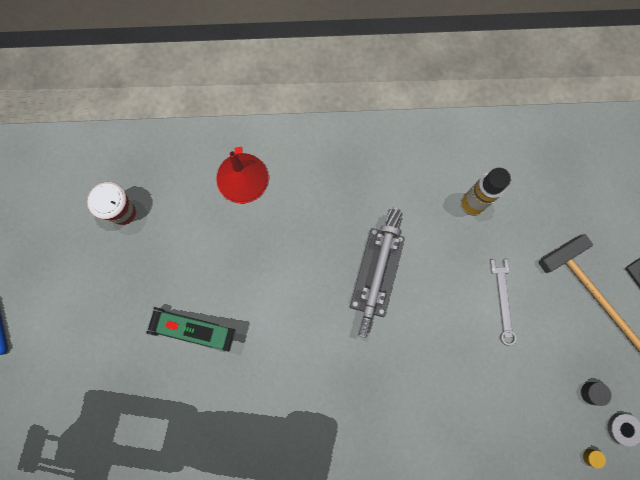

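View pics/side0.png

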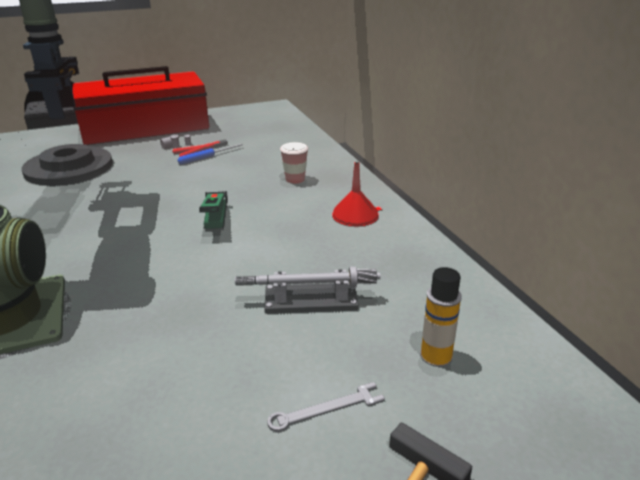

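The top picture shows the lamp at px (150–235, 308–350), the shaft from (365,335) to (395,212) with its gear end away from the robot, the funnel at (243,178), cup (110,203), can (490,190) and wrench (503,300). Next I'll enlarge the lamp and shaft and get heights.

```bash
python3 - <<'E'
from h import *
im=cv2.imread('pics/top0.png');d=np.load('pics/top0.npy');P=world('top',d)
a=cv2.resize(im[295:360,135:260],None,fx=6,fy=6,interpolation=cv2.INTER_CUBIC)
cv2.imwrite('pics/c1.png',a)
np.set_printoptions(precision=0,suppress=True,linewidth=200)
for u in range(146,244,6): print(u,[P[v,u].round().astype(int).tolist() for v in (int(318+(u-150)*.18)+k for k in(0,8))])
# lamp green mask
hsv=cv2.cvtColor(im,cv2.COLOR_BGR2HSV)
m=cv2.inRange(hsv,(40,80,30),(85,255,255))>0; m[:295]=0;m[365:]=0;m[:,:130]=0;m[:,260:]=0
q=P[m];q=q[q[:,2]>20];print(len(q),q.mean(0),cv2.minAreaRect(q[:,:2].astype(np.float32)))
c=q.mean(0);U,S,V=np.linalg.svd(q-c,full_matrices=False);print(V)
# shaft: z>50
b=P[200:345,345:410].reshape(-1,3);q=b[b[:,2]>45]
s=b[(b[:,2]>54)&(b[:,2]<66)]
print(len(s),s.mean(0),cv2.minAreaRect(b[b[:,2]>35][:,:2].astype(np.float32)))
c=s.mean(0);V=np.linalg.svd(s-c,full_matrices=False)[2];print(V)
t=(b[b[:,2]>40]-c)@V[0]; print(t.min(),t.max())
bb=b[b[:,2]>40]
for k in range(-180,180,10):
    w=bb[(t>=k)&(t<k+10)]
    if len(w):print(k,len(w),w[:,2].max().round(),np.median(w,0))
for n,(x0,x1,y0,y1) in dict(fun=(210,275,140,210),cup=(80,140,175,230),can=(450,515,160,220)).items():
    w=P[y0:y1,x0:x1].reshape(-1,3);w=w[w[:,2]>15];print(n,w.min(0),w.max(0),np.median(w,0))
E
```

```text
146 [[473, 329, -1], [456, 328, 0]]
152 [[467, 304, 37], [451, 302, 42]]
158 [[464, 290, 43], [448, 289, 44]]
164 [[462, 278, 44], [446, 276, 49]]
170 [[459, 265, 47], [443, 263, 52]]
176 [[456, 251, 54], [441, 251, 54]]
182 [[454, 238, 58], [438, 239, 55]]
188 [[451, 226, 60], [435, 225, 62]]
194 [[448, 213, 65], [433, 212, 68]]
200 [[444, 201, 68], [428, 200, 70]]
206 [[441, 188, 72], [426, 188, 73]]
212 [[439, 175, 78], [424, 176, 77]]
218 [[436, 164, 76], [421, 163, 82]]
224 [[434, 152, 80], [419, 152, 83]]
230 [[431, 140, 85], [416, 140, 87]]
236 [[433, 141, 1], [417, 142, -1]]
242 [[431, 129, -1], [415, 130, -5]]
1109 [439. 220.  63.] ((439.6587829589844, 221.01443481445312), (148.8258514404297, 44.167686462402344), 74.32404327392578)
[[-0. -1.  0.]
 [-1.  0.  0.]
 [ 0.  0.  1.]]
1248 [ 545. -156.   59.] ((544.944580078125, -155.79833984375), (44.39457702636719, 273.0162353515625), 71.88494873046875)
[[-1.  0. -0.]
 [ 0.  1.  0.]
 [-0. -0.  1.]]
-136.53387236386936 136.51147184977427
-140 13 60.0 [ 672. -197.   56.]
-130 53 69.0 [ 663. -192.   63.]
-120 64 67.0 [ 654. -191.   6
[... 273 characters left out ...]
2.0 [ 569. -163.   59.]
-20 42 63.0 [ 560. -160.   60.]
-10 46 64.0 [ 550. -156.   59.]
0 43 64.0 [ 540. -154.   59.]
10 45 64.0 [ 530. -151.   59.]
20 46 63.0 [ 521. -147.   59.]
30 44 63.0 [ 512. -145.   59.]
40 101 64.0 [ 502. -141.   55.]
50 116 63.0 [ 493. -138.   55.]
60 80 64.0 [ 483. -134.   56.]
70 47 64.0 [ 474. -132.   59.]
80 47 63.0 [ 464. -129.   59.]
90 45 62.0 [ 454. -126.   58.]
100 46 63.0 [ 445. -122.   58.]
110 44 63.0 [ 435. -119.   59.]
120 47 63.0 [ 426. -117.   59.]
130 30 63.0 [ 418. -115.   58.]
fun [716.  72.  15.] [820. 179. 144.] [759. 121.  37.]
cup [662. 345.  15.] [739. 424. 104.] [694. 376.  97.]
can [ 665. -400.   15.] [ 719. -348.  170.] [ 682. -363.  126.]
```

View pics/c1.png

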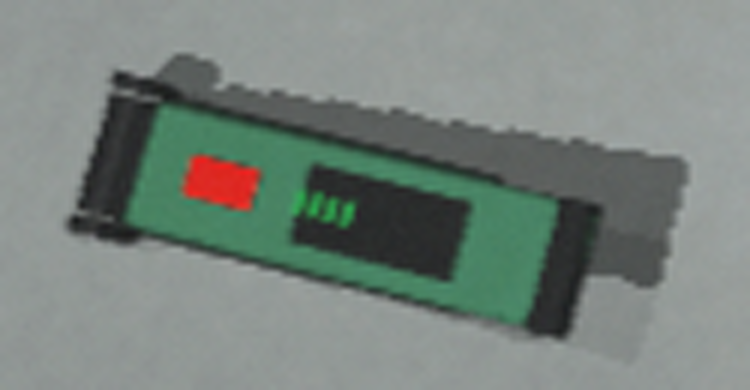

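The crop shows the hinge at the left end (black knuckles, px ~(150,320)) and the black tip on the right, (232,340). Depth has the head rising from z≈42 to 87 towards the tip, so it is already open about 15°. Next step is an exact fit.

```bash
cat >> h.py <<'E'
def shift(target,yaw):
    "tool shift (m) and roll (deg) from measured pose to TCP target (mm), tool pointing down with jaw x at yaw"
    s=env.state();y=np.radians(s['ee_rot'][2]);d=np.array(target)-s['ee_pos']
    c,n=np.cos(y),np.sin(y)
    r=-(yaw-s['ee_rot'][2]); r=(r+180)%360-180
    return (np.array([c*d[0]+n*d[1],n*d[0]-c*d[1],-d[2]])/1000).round(4),round(r,1)
E
cat > lamp.py <<'E'
from h import *
def lamp(im,d,box=(295,365,130,260),zmin=25):
    P=world('top',d);hsv=cv2.cvtColor(im,cv2.COLOR_BGR2HSV)
    m=np.zeros(d.shape,bool);a,b,c,e=box;m[a:b,c:e]=1
    g=m&(cv2.inRange(hsv,(40,80,30),(85,255,255))>0)&(P[...,2]>zmin)
    q=P[g];r=cv2.minAreaRect(q[:,:2].astype(np.float32))
    bp=cv2.boxPoints(r);e=[bp[1]-bp[0],bp[2]-bp[1]];e=max(e,key=np.linalg.norm);e=e/np.linalg.norm(e)
    if e[1]>0:e=-e
    ctr=np.array(r[0]);w=P[m&(P[...,2]>zmin)]
    s=(w[:,:2]-ctr)@e;k=np.polyfit((q[:,:2]-ctr)@e,q[:,2],1)
    return ctr,e,s.min(),s.max(),k,r[1]
E
python3 - <<'E'
from lamp import *
im=cv2.imread('pics/top0.png');d=np.load('pics/top0.npy')
ctr,e,s0,s1,k,sz=lamp(im,d);th=np.arctan(k[0])
print(ctr,e,np.degrees(np.arctan2(e[1],e[0])),s0,s1,k,sz,'angle',np.degrees(th))
# tip top edge at s1 -> hinge: s1 = h + 175cos - 6 sin
h1=s1-175*np.cos(th)+6*np.sin(th)
# line height: top z = 34+6/cos + tan*(s-h)
h2=-(k[1]-34-6/np.cos(th))/k[0]
print('hinge s',h1,h2)
h=h1;H=ctr+e*h;print('H',H)
g=h+155*np.cos(th);G=[*(ctr+e*g),34+155*np.sin(th)];print('grip',G)
yaw=np.degrees(np.arctan2(e[1],e[0]))+90;print('jaw yaw',yaw)
T=np.array(G)-[0,0,0]
print(shift([G[0],G[1],200],yaw))
E
```

```text
[439.69403076 221.01992798] [-0.26594725 -0.9639876 ] -105.42324 -90.74686565986254 87.71142476882488 [ 0.27384822 62.60625187] (148.96517944335938, 42.59259796142578) angle 15.314881061965194
hinge s -79.4893829554025 -81.7436016540634
H [460.83401376 297.6467066 ]
grip [np.float64(421.07602392574603), np.float64(153.53463775617013), np.float64(74.93915169425742)]
jaw yaw -15.423241
(array([-0.3254,  0.3726,  0.0132]), np.float64(91.7))
```

```bash
python3 -m pendant '[{"xyz":[-0.035,0.04,0.001],"roll":10,"jaw":0},{"xyz":[-0.07,0.08,0.002],"roll":20,"jaw":0},{"xyz":[-0.11,0.125,0.004],"roll":30,"jaw":0},{"xyz":[-0.15,0.17,0.005],"roll":40,"jaw":0},{"xyz":[-0.19,0.215,0.006],"roll":50,"jaw":0},{"xyz":[-0.23,0.26,0.008],"roll":60,"jaw":0},{"xyz":[-0.27,0.305,0.01],"roll":70,"jaw":0},{"xyz":[-0.3,0.34,0.012],"roll":80,"jaw":0}]' 20
python3 - <<'E'
from h import *
print(shift([421,153.5,130],-15.4),shift([421,153.5,56],-15.4))
E
```

```text
time_s: 1.1
ee_pos: [396.3, 184.3, 201.7]
ee_rot: [180.0, 0.0, -4.1]
force: [-0.1, 0.4, 0.3]
gripper_width: 91.1
(array([0.0269, 0.0289, 0.0717]), np.float64(11.3)) (array([0.0269, 0.0289, 0.1457]), np.float64(11.3))
```

```bash
python3 -m pendant '[{"xyz":[0.013,0.014,0.01],"roll":5.5,"jaw":0},{"xyz":[0.027,0.029,0.025],"roll":11.3,"jaw":0},{"xyz":[0.027,0.029,0.045],"roll":11.3,"jaw":0},{"xyz":[0.027,0.029,0.065],"roll":11.3,"jaw":0},{"xyz":[0.027,0.029,0.085],"roll":11.3,"jaw":0},{"xyz":[0.027,0.029,0.1],"roll":11.3,"jaw":0},{"xyz":[0.027,0.029,0.1],"roll":11.3,"jaw":0},{"xyz":[0.027,0.029,0.1],"roll":11.3,"jaw":0}]' 20
python3 - <<'E'
from h import *
print(shift([421,153.5,56],-15.4))
im,d=grab('top','t1');grab('side','s1')
a=im[260:400,100:300];b=cv2.imread('pics/s1.png')[110:290,130:330]
cv2.imwrite('pics/c2.png',np.hstack([cv2.resize(x,(400,int(400*x.shape[0]/x.shape[1])),interpolation=2)[:280] for x in(a,b)]))
E
```

```text
time_s: 2.1
ee_pos: [420.9, 155.8, 102.3]
ee_rot: [-180.0, -0.0, -15.0]
force: [-0.2, 0.8, -0.1]
gripper_width: 91.4
(array([0.0007, 0.0022, 0.0463]), np.float64(0.4))
```

View pics/c2.png

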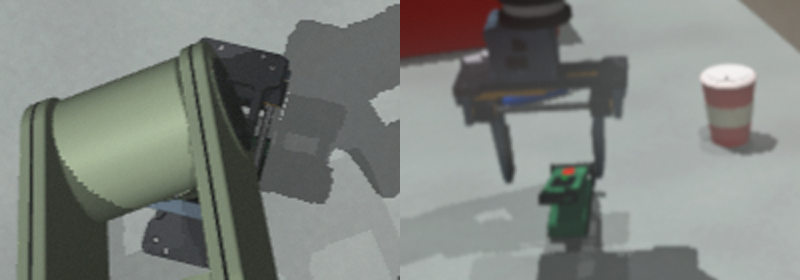

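The crop shows the open fingers above and on either side of the tip, so I'll lower and close.

```bash
python3 -m pendant '[{"xyz":[0,0.002,0.015],"roll":0.4,"jaw":0},{"xyz":[0,0.002,0.03],"roll":0.4,"jaw":0},{"xyz":[0,0.002,0.046],"roll":0.4,"jaw":0},{"xyz":[0,0.002,0.046],"roll":0.4,"jaw":0.4},{"xyz":[0,0.002,0.046],"roll":0.4,"jaw":0.6},{"xyz":[0,0.002,0.046],"roll":0.4,"jaw":0.7},{"xyz":[0,0.002,0.046],"roll":0.4,"jaw":0.8},{"xyz":[0,0.002,0.046],"roll":0.4,"jaw":0.8}]' 20
python3 - <<'E'
from h import *
t0=np.radians(15.3)
for a in np.linspace(15.3,61,17)[1:]:
    t=np.radians(a);print(round(a,1),'y',round(-.155*(np.cos(t0)-np.cos(t)),4)if 0 else round(.155*(np.cos(t)-np.cos(t0)),4),'z',round(-.155*(np.sin(t)-np.sin(t0)),4))
E
```

```text
time_s: 3.2
ee_pos: [420.4, 153.8, 56.2]
ee_rot: [-180.0, -0.1, -15.4]
force: [6.9, -4.1, -0.8]
gripper_width: 44.5
18.2 y -0.0022 z -0.0074
21.0 y -0.0048 z -0.0147
23.9 y -0.0078 z -0.0218
26.7 y -0.0111 z -0.0288
29.6 y -0.0147 z -0.0356
32.4 y -0.0187 z -0.0422
35.3 y -0.023 z -0.0487
38.2 y -0.0276 z -0.0548
41.0 y -0.0325 z -0.0608
43.9 y -0.0378 z -0.0665
46.7 y -0.0432 z -0.0719
49.6 y -0.049 z -0.0771
52.4 y -0.055 z -0.082
55.3 y -0.0612 z -0.0865
58.1 y -0.0677 z -0.0908
61.0 y -0.0744 z -0.0947
```

```bash
python3 -m pendant '[{"xyz":[0.001,0,0],"roll":0,"jaw":0.8},{"xyz":[0.0013,0,0],"roll":0,"jaw":0.8},{"xyz":[0.0013,0,0],"roll":0,"jaw":0.8},{"xyz":[0.0013,-0.001,-0.0037],"roll":0,"jaw":0.8},{"xyz":[0.0013,-0.0022,-0.0074],"roll":0,"jaw":0.8},{"xyz":[0.0013,-0.0035,-0.011],"roll":0,"jaw":0.8},{"xyz":[0.0013,-0.0048,-0.0147],"roll":0,"jaw":0.8},{"xyz":[0.0013,-0.0048,-0.0147],"roll":0,"jaw":0.8}]' 20
python3 - <<'E'
from h import *
im,d=grab('side','s2')
cv2.imwrite('pics/c3.png',cv2.resize(im[110:290,130:330],None,fx=3,fy=3,interpolation=2))
E
```

```text
time_s: 4.2
ee_pos: [423.0, 158.3, 71.2]
ee_rot: [-180.0, -0.0, -15.4]
force: [3.0, -0.8, 0.0]
gripper_width: 41.9
```

View pics/c3.png

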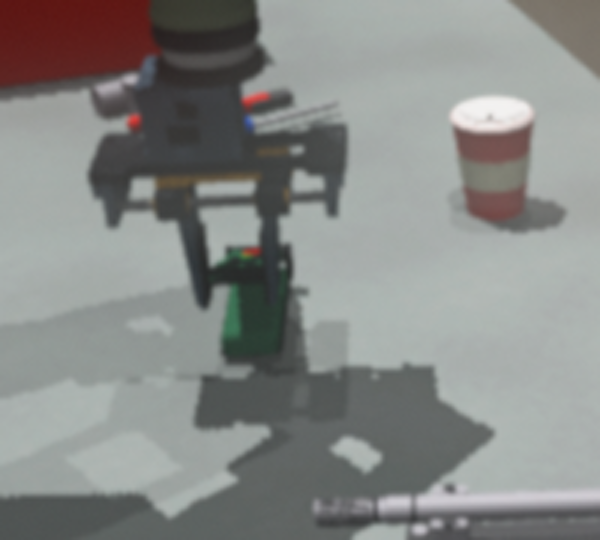

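Gripped at 42 mm width, the blade between the fingers. Now swing along the arc.

```bash
python3 -m pendant '[{"xyz":[0,-0.003,-0.0071],"roll":0,"jaw":0.8},{"xyz":[0,-0.0063,-0.0141],"roll":0,"jaw":0.8},{"xyz":[0,-0.0099,-0.0209],"roll":0,"jaw":0.8},{"xyz":[0,-0.0139,-0.0275],"roll":0,"jaw":0.8},{"xyz":[0,-0.0182,-0.034],"roll":0,"jaw":0.8},{"xyz":[0,-0.0228,-0.0401],"roll":0,"jaw":0.8},{"xyz":[0,-0.0277,-0.0461],"roll":0,"jaw":0.8},{"xyz":[0,-0.033,-0.0518],"roll":0,"jaw":0.8}]' 20
python3 -m pendant '[{"xyz":[0,-0.0054,-0.0054],"roll":0,"jaw":0.8},{"xyz":[0,-0.0112,-0.0106],"roll":0,"jaw":0.8},{"xyz":[0,-0.0172,-0.0155],"roll":0,"jaw":0.8},{"xyz":[0,-0.0234,-0.02],"roll":0,"jaw":0.8},{"xyz":[0,-0.0299,-0.0243],"roll":0,"jaw":0.8},{"xyz":[0,-0.0366,-0.0282],"roll":0,"jaw":0.8},{"xyz":[0,-0.0366,-0.0282],"roll":0,"jaw":0.8},{"xyz":[0,-0.0366,-0.0282],"roll":0,"jaw":0.8}]' 20
python3 - <<'E'
from h import *
im,d=grab('side','s3')
cv2.imwrite('pics/c4.png',cv2.resize(im[110:290,130:330],None,fx=3,fy=3,interpolation=2))
E
```

```text
time_s: 5.25
ee_pos: [431.6, 189.2, 122.7]
ee_rot: [179.9, -0.0, -15.4]
force: [5.1, -4.7, -3.6]
gripper_width: 41.8
time_s: 6.25
ee_pos: [441.5, 224.4, 151.5]
ee_rot: [179.9, -0.1, -15.4]
force: [2.8, -3.6, 2.6]
gripper_width: 41.7
```

View pics/c4.png

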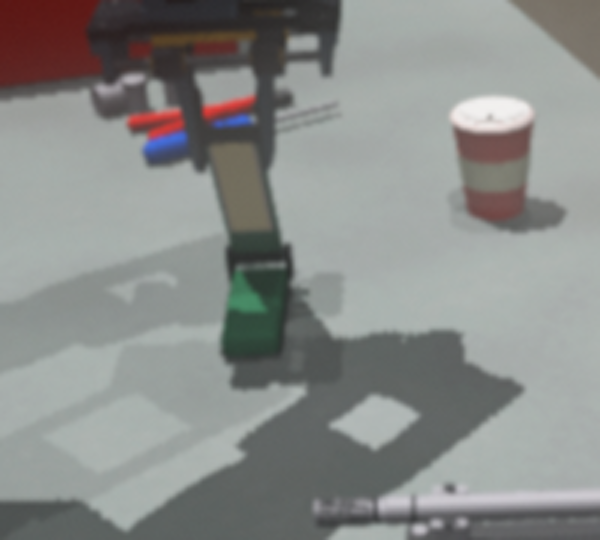

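The head has swung up between the fingers, to about 60°. Now release and withdraw straight up.

```bash
python3 -m pendant '[{"xyz":[0,0,0],"roll":0,"jaw":0.3},{"xyz":[0,0,0],"roll":0,"jaw":0},{"xyz":[0,0,0],"roll":0,"jaw":0},{"xyz":[0,0,0],"roll":0,"jaw":0},{"xyz":[0,0,-0.03],"roll":0,"jaw":0},{"xyz":[0,0,-0.06],"roll":0,"jaw":0},{"xyz":[0,0,-0.09],"roll":0,"jaw":0},{"xyz":[0,0,-0.1],"roll":0,"jaw":0}]'
python3 - <<'E'
from h import *
print(shift([545.5,-155.5,250],72.2),env.state()['time_s'])
E
```

```text
time_s: 7.3
ee_pos: [441.8, 225.5, 252.3]
ee_rot: [-179.9, -0.1, -15.4]
force: [-0.6, -0.1, -0.4]
gripper_width: 91.2
(array([0.2014, 0.3397, 0.0023]), np.float64(-87.6)) 7.3
```

```bash
python3 -m pendant '[{"xyz":[0.025,0.042,0],"roll":-10,"jaw":0},{"xyz":[0.05,0.085,0],"roll":-20,"jaw":0},{"xyz":[0.075,0.127,0],"roll":-30,"jaw":0},{"xyz":[0.1,0.17,0],"roll":-40,"jaw":0},{"xyz":[0.125,0.212,0],"roll":-50,"jaw":0},{"xyz":[0.15,0.255,0],"roll":-60,"jaw":0},{"xyz":[0.175,0.297,0],"roll":-70,"jaw":0},{"xyz":[0.2,0.335,0],"roll":-80,"jaw":0}]' 40
python3 - <<'E'
from h import *
from lamp import *
np.set_printoptions(precision=3,suppress=True)
im,d=grab('top','t4');P=world('top',d)
cv2.imwrite('pics/c5.png',np.hstack([im[230:380,100:260],cv2.imread('pics/side0.png')[230:380,200:360]]))
print(shift([565,-161.8,120],72),shift([565,-161.8,33],72))
# lamp angle: points within lamp strip
H=np.array([460.8,297.6]);e=np.array([-.266,-.964])
w=P[200:380,80:280].reshape(-1,3);w=w[w[:,2]>45];x=(w[:,:2]-H)@e;y=(w[:,:2]-H)@[e[1],-e[0]]
k=(abs(y)<30)&(x>-30)&(x<190);a=np.c_[x,w[:,2]][k]
print(len(a),a.min(0),a.max(0));c=a.mean(0);V=np.linalg.svd(a-c)[2] if len(a)<5000 else 0;print(c,V,np.degrees(np.arctan2(c[1]-34,c[0])))
E
```

```text
time_s: 8.3
ee_pos: [544.5, -152.6, 249.4]
ee_rot: [-179.9, -0.0, 64.9]
force: [0.8, 0.5, -0.4]
gripper_width: 91.3
(array([0.004, 0.019, 0.129]), np.float64(-7.0)) (array([0.004, 0.019, 0.216]), np.float64(-7.0))
710 [-5.883 45.204] [ 94.428 188.565]
[ 55.167 136.662] [[ 0.553  0.833]
 [-0.833  0.553]] 61.74822743110181
```

View pics/t4.png

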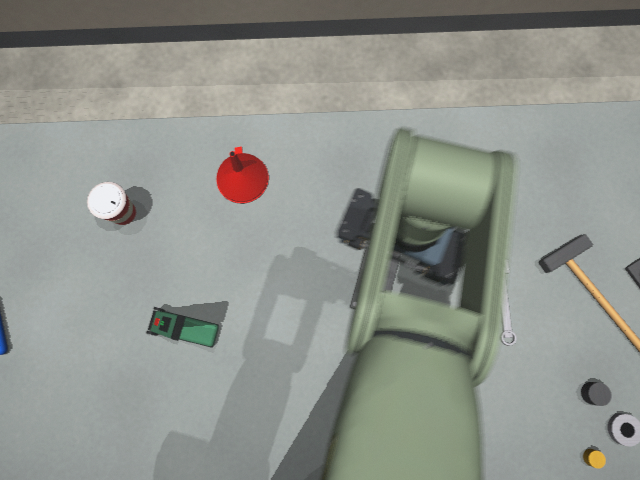

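The top picture has the lamp standing up at px (150–220, 310–345); its highest point, z 188.6, matches 60°. Bystanders are unmoved. Now down over the shaft.

```bash
python3 -m pendant '[{"xyz":[0.004,0.019,0.02],"roll":-7,"jaw":0},{"xyz":[0.004,0.019,0.045],"roll":-7,"jaw":0},{"xyz":[0.004,0.019,0.07],"roll":-7,"jaw":0},{"xyz":[0.004,0.019,0.095],"roll":-7,"jaw":0},{"xyz":[0.004,0.019,0.115],"roll":-7,"jaw":0},{"xyz":[0.004,0.019,0.129],"roll":-7,"jaw":0},{"xyz":[0.004,0.019,0.129],"roll":-7,"jaw":0},{"xyz":[0.004,0.019,0.129],"roll":-7,"jaw":0}]' 40
python3 - <<'E'
from h import *
print(shift([565,-161.8,33],72))
im,d=grab('side','s5')
cv2.imwrite('pics/c6.png',cv2.resize(im[170:330,210:410],None,fx=4,fy=3.7,interpolation=2))
E
```

```text
time_s: 9.35
ee_pos: [564.1, -155.7, 122.2]
ee_rot: [179.9, -0.0, 71.6]
force: [0.7, -0.7, 1.4]
gripper_width: 91.5
(array([-0.0055,  0.0028,  0.0892]), np.float64(-0.4))
```

View pics/c6.png

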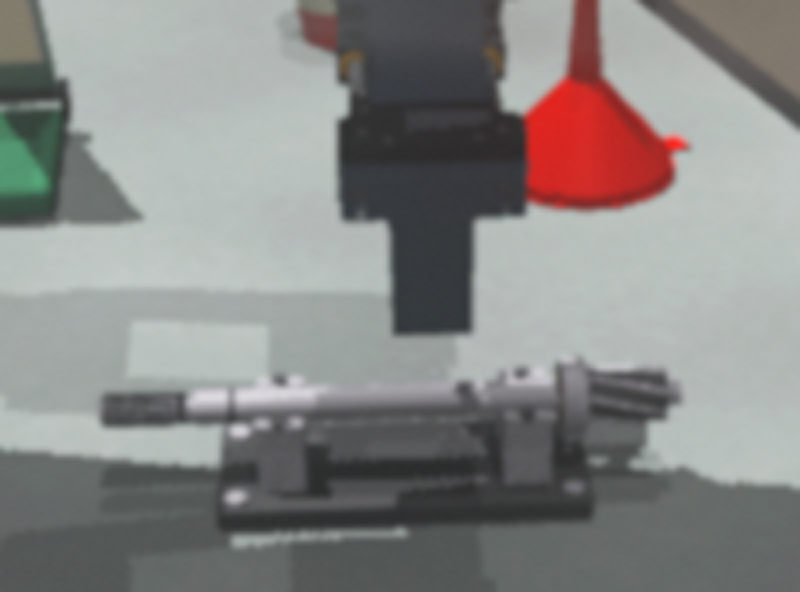

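The finger (px 395–470) is over the free bar between the blocks (310–500). Go down and close gently.

```bash
python3 -m pendant '[{"xyz":[-0.0055,0.0028,0.01],"roll":-0.4,"jaw":0},{"xyz":[-0.0055,0.0028,0.03],"roll":-0.4,"jaw":0},{"xyz":[-0.0055,0.0028,0.05],"roll":-0.4,"jaw":0},{"xyz":[-0.0055,0.0028,0.07],"roll":-0.4,"jaw":0},{"xyz":[-0.0055,0.0028,0.085],"roll":-0.4,"jaw":0},{"xyz":[-0.0055,0.0028,0.089],"roll":-0.4,"jaw":0},{"xyz":[-0.0055,0.0028,0.089],"roll":-0.4,"jaw":0},{"xyz":[-0.0055,0.0028,0.089],"roll":-0.4,"jaw":0.3}]' 20
python3 - <<'E'
from h import *
print(shift([565,-161.8,33],72))
E
```

```text
time_s: 10.4
ee_pos: [565.2, -161.9, 33.4]
ee_rot: [179.9, -0.0, 72.0]
force: [-0.1, 0.1, -0.5]
gripper_width: 83.9
(array([ 0.    , -0.0002,  0.0004]), np.float64(-0.0))
```

```bash
python3 -m pendant '[{"xyz":[0,0,0],"roll":0,"jaw":0.5},{"xyz":[0,0,0],"roll":0,"jaw":0.7},{"xyz":[0,0,0],"roll":0,"jaw":0.75},{"xyz":[0,0,0],"roll":0,"jaw":0.8},{"xyz":[0,0,0],"roll":0,"jaw":0.85},{"xyz":[0,0,0],"roll":0,"jaw":1},{"xyz":[0,0,0],"roll":0,"jaw":1},{"xyz":[0,0,0],"roll":0,"jaw":1}]' 10
```

```text
time_s: 11.4
ee_pos: [564.9, -160.6, 32.6]
ee_rot: [-180.0, -0.1, 71.9]
force: [1.7, 5.1, 0.8]
gripper_width: 18.2
```

```bash
python3 -m pendant '[{"xyz":[0.001,0,0],"roll":0,"jaw":1},{"xyz":[0.0013,0,0],"roll":0,"jaw":1},{"xyz":[0.0013,0,0],"roll":0,"jaw":1},{"xyz":[0.0013,0,0],"roll":0,"jaw":1},{"xyz":[0.0013,0,-0.003],"roll":0,"jaw":1},{"xyz":[0.0013,0,-0.006],"roll":0,"jaw":1},{"xyz":[0.0013,0,-0.01],"roll":0,"jaw":1},{"xyz":[0.0013,0,-0.015],"roll":0,"jaw":1}]' 50
python3 -m pendant '[{"xyz":[0,0,-0.006],"roll":0,"jaw":1},{"xyz":[0,0,-0.013],"roll":0,"jaw":1},{"xyz":[0,0,-0.02],"roll":0,"jaw":1},{"xyz":[0,0,-0.027],"roll":0,"jaw":1},{"xyz":[0,0,-0.032],"roll":0,"jaw":1},{"xyz":[0,0,-0.035],"roll":0,"jaw":1},{"xyz":[0,0,-0.035],"roll":0,"jaw":1},{"xyz":[0,0,-0.035],"roll":0,"jaw":1}]' 50
python3 -m pendant '[{"xyz":[0,0,-0.005],"roll":0,"jaw":1},{"xyz":[0,0,-0.012],"roll":0,"jaw":1},{"xyz":[0,0,-0.02],"roll":0,"jaw":1},{"xyz":[0,0,-0.03],"roll":0,"jaw":1},{"xyz":[0,0,-0.04],"roll":0,"jaw":1},{"xyz":[0,0,-0.047],"roll":0,"jaw":1},{"xyz":[0,0,-0.05],"roll":0,"jaw":1},{"xyz":[0,0,-0.05],"roll":0,"jaw":1}]' 50
python3 -m pendant '[{"xyz":[0,0,0],"roll":0,"jaw":1},{"xyz":[0,0,0],"roll":0,"jaw":1},{"xyz":[0,0,0],"roll":0,"jaw":1},{"xyz":[0,0,0],"roll":0,"jaw":1},{"xyz":[0,0,0],"roll":0,"jaw":1},{"xyz":[0,0,0],"roll":0,"jaw":1},{"xyz":[0,0,0],"roll":0,"jaw":1},{"xyz":[0,0,0],"roll":0,"jaw":1}]' 50
python3 - <<'E'
from h import *
np.set_printoptions(precision=3,suppress=True)
im,d=grab('side','s6');P=world('side',d)
cv2.imwrite('pics/c7.png',cv2.resize(im[130:330,150:410],(780,600),interpolation=2))
e=np.array([.952,-.306]);o=np.array([567.8,-163.1])
w=P[130:330,200:410].reshape(-1,3);s=(w[:,:2]-o)@e;y=(w[:,:2]-o)@[-e[1],e[0]]
for a,b in((-150,-110),(-110,-65),(-65,-25),(20,50),(55,67),(70,105)):
    k=(s>a)&(s<b)&(abs(y)<20)&(w[:,2]>80)&(w[:,2]<185);print(a,b,k.sum(),np.median(w[k],0),np.percentile(w[k,2],[2,98]) if k.any() else '')
k=(abs(y)<20)&(w[:,2]>130)&(w[:,2]<175)&(abs(s)<170);print(s[k].min(),s[k].max())
print(env.state())
E
```

```text
time_s: 12.4
ee_pos: [564.7, -160.5, 47.7]
ee_rot: [-180.0, 0.0, 72.0]
force: [0.1, 0.1, -5.6]
gripper_width: 16.8
time_s: 13.4
ee_pos: [564.8, -160.4, 82.4]
ee_rot: [-180.0, -0.0, 72.0]
force: [-0.1, -0.7, -5.5]
gripper_width: 16.9
time_s: 14.4
ee_pos: [565.0, -160.4, 132.7]
ee_rot: [180.0, -0.0, 72.0]
force: [0.2, 0.2, -6.2]
gripper_width: 17.0
time_s: 15.4
ee_pos: [565.0, -160.4, 132.6]
ee_rot: [180.0, -0.0, 72.0]
force: [0.3, -0.1, -6.1]
gripper_width: 17.1
-150 -110 217 [ 442.64  -126.645  156.68 ] [145.904 161.488]
-110 -65 251 [ 483.521 -140.536  156.619] [146.033 162.316]
-65 -25 229 [ 523.902 -153.682  156.867] [146.156 161.837]
20 50 169 [ 599.305 -178.457  156.32 ] [145.273 162.03 ]
55 67 134 [ 621.604 -194.784  163.457] [139.857 172.096]
70 105 290 [ 648.121 -197.359  158.507] [142.516 166.001]
-160.13003346397983 110.95820194390937
{'time_s': 15.45, 'qpos': array([-16.976,  22.903,  94.96 ,   0.007,  62.138, -88.94 ]), 'qvel': array([ 0.013, -0.022, -0.053, -0.07 , -0.025,  0.042]), 'effort': array([  0.   , -46.762, -23.21 ,  -0.031,   0.059,  -0.   ]), 'ee_pos': array([ 564.966, -160.406,  132.611]), 'ee_rot': array([-179.998,   -0.006,   71.961]), 'force': array([ 0.208, -0.168, -5.624]), 'torque': array([ 0.009,  0.012, -0.031]), 'gripper_width': 16.946231419675556}
```

View pics/c7.png

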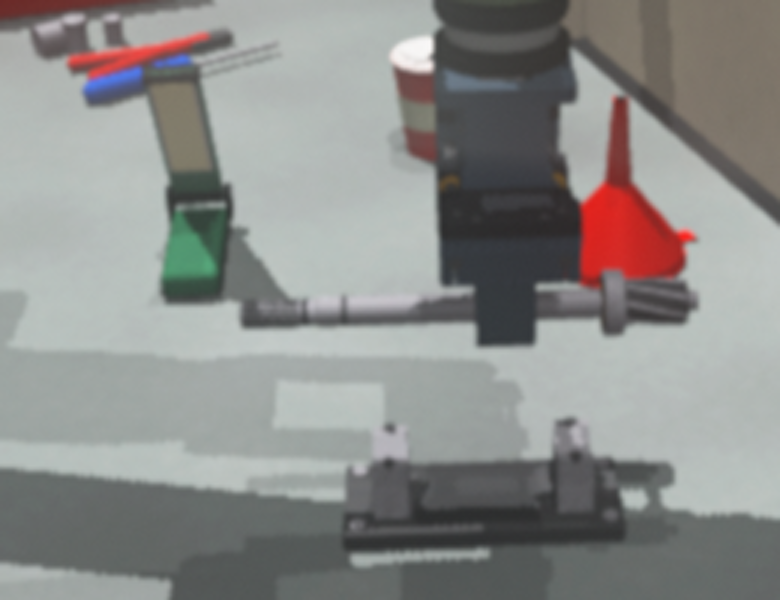

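The shaft is held level (the bar reads the same height at both ends, axis z≈152, 100 mm up) and clear over the V-blocks. The lamp stands untouched.

```bash
python3 -c "
from workcell import env
print(env.job_done())"
```

```text
the job is handed in; nothing more can be done
None
```

I swung the lamp head from about 15° up to about 60° and let go of it. I then lifted the shaft by the bar between the V-blocks and handed the job in while holding it there, at about 15.5 s. `job_done` gives no verdict, so these are my own last checks:

- **Lamp:** after release, the head's highest point was at 188.6 mm, which matches 60°. A fit of the depth points gave 56–62°. In the last side picture it stands clear of the arm.
- **Shaft:** it is about 100 mm above its place. The bar's height agrees within about 0.5 mm along its length, and its ends lie where they did along the V-block line. The tool has not turned since it closed. The wrist carries a steady 5.6–6.2 N and the arm is still.
- **Bystanders:** the cup and funnel look unmoved in the pictures. The can and wrench were mostly hidden by the arm or outside the last crops, so I did not measure them again. My path kept well away from both.

One small disagreement: the gripper reads a 17 mm opening on the 18 mm bar, probably from the pads giving under the 50 N grip. No check failed.

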